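Turn the eccentric cam out of the way and slide the dosing cup home

ROBOT

A 6-joint arm with a two-finger parallel gripper is mounted at the origin on the work surface. World frame = base frame: x ahead of the robot, y to its left, z up, the work surface at z = 0. Lengths are in m, angles in rad, forces in N, time in s.
With the tool pointing down it reaches from about 0.15 to 0.775 m from the base axis. Payload 6.1 kg.
Tool frame: the origin (TCP) lies at the very end of the fingers, on their centre line; the grasp point (between the pads) lies 19 mm behind it; z points along the fingers, y is the line along which they close (so a half turn about z gives the same grasp; the last joint's range is limited). The gripper opens to 85 mm and grips with 20 to 120 N. Pads are 22 mm wide; open, the fingers measure 114 mm over their backs; the gripper's body (76 mm by 85 mm) begins 54 mm behind the grasp point. The pads swing forward as they close: fully open they stand 13 mm farther back than shut.
Start: joints at [-1.299, 0.126, -0.04, 1.405, 0, 1.571], TCP at [0.141, -0.506, 0.231] pointing down, gripper open.
Joint ranges: [-2.72, 2.72], [-0.95, 1.95], [-1.27, 1.35], [-1.78, 2.02], [-1.46, 1.47], [-3.14, 3.14]. Speed limits (rad/s): [2.39, 2.39, 3.01, 3.14, 3.14, 3.14].

INTERFACE

Orientations are given as a unit quaternion [x, y, z, w].
In Python, from workcell import * gives the robot as it stands. The module is installed in compiled form; this text tells all that it offers.
- The arm moves only by the tool apply_moves, never from a script. Its argument "steps" is a list of rows, each a list of 7 numbers: the closure, from -1 (fully open) to 1 (shut), so that 0 is half open, then the shift along the world's x, y, z in cm, then the turn, a rotation vector about the world's x, y, z in rad. In form: [[hand, x, y, z, ax, ay, az], ...]. A call has 1 to 10 rows; each row shifts and turns the commanded pose from where the row before left it; what a row does not reach is not made up. A row lasts 1/8 s, in which the tool goes at most 62.5 mm and 10.7 degrees, less where a joint would pass 70% of its speed; a pose out of reach is approached as far as the arm can. A call with a gripper value outside its range is refused whole. The fingers move at their own pace and stop on an object; "newtons" is the grip in N (left out, the last holds). Time passes only in rows, so rows that do not move let the fingers close. It gives the time, the measured TCP pose, the force, the opening and the grip force at its end, in the units of the state.
- state(): the state, without advancing time (a new reading comes with each control period).
- read_camera(name): name is "scene" or "top"; returns a dict with "frame" (384x512x3 uint8, red, green, blue), "camera_matrix" (3x3 intrinsics, pixels), "eye" and "attitude" of the camera in the world. Camera axes: x right, y down, z forward; pixel columns grow to the right and rows downward; lengths in m; the calibration is good to about 2 mm. A picture is of the moment at which its call begins. There is no depth.
- hand_in(): hands the job in; it is judged then, once.
The state is a dict: "time": time; "joint_pos": joint angles; "joint_velocities": joint speeds; "tau": joint torques, N m; "ee_pos": TCP position; "tool_rot": TCP orientation; "contact_force": force on the tool from outside, world axes, zero at the start; "ft_torque": the same for the moment, N m; "finger_gap": finger opening in m; "gripper_force": force on a finger pad.
Only numpy, scipy, OpenCV 4.12 (cv2) and the standard library are available. Lean on these libraries where they do the work, as an engineer would, in place of code of your own. Each camera call takes 0.05 s, during which the arm holds its last target. There are 200 camera calls.

TASK

The carriage with the steel dosing cup is held back by the eccentric cam ahead of it. With a fingertip, swing the cam's lever clockwise (seen from above) until the low, thin side of the cam faces the carriage, then push the carriage forward by its upright plate until it is fully home with the cup under the funnel. Only touch and push: pick nothing up, keep the dosing cup standing in its seat, leave the tamper and the upturned cups where they stand, and finish clear of everything.

Things in the scene. Friction and masses are not known exactly. Their poses are not given: they have to be found in the camera images.
- station: Dosing station, fixed to the counter: brown wooden base plate 400 x 150 x 10 mm. Origin: centre of the plate's underside. Its +x is 'forward', the way the carriage slides, along the plate's length; +y its left side, z up. A funnel (72 mm across, from 104 to 149 mm above the counter) hangs over the middle of the plate on a 14 mm post at station x -20, y -62 mm. The cam is near the forward end. Two guide rails 28 mm high run beside the carriage.
- carriage (a joint): Position of the aluminium carriage along station +x, in m: 0 fully back (the start), 0.030 fully home at a firm stop. Takes about 3 N to slide, stays where left. Its nose ends forward in an upright roller of 9 mm radius that faces the cam: the cam's high side stops it after 1 mm and cannot be pushed round by it; with the low side facing it, it can go fully home.
- push_face (a point): Middle of the back face of the carriage's upright push plate (64 mm wide, 8 mm thick, from 20 to 86 mm above the counter); this point is 60 mm above the counter. Push here towards station +x; the space behind the plate is free.
- seat (a point): Centre of the cup's seat on the carriage (floor 26 mm above the counter, inside a ring 10 mm high); 115 mm forward of the push face. Directly under the funnel when home.
- cam (a joint): Angle of the cam in rad, growing as the cam turns clockwise seen from above. 0: high side squarely facing the carriage, lever pointing to station +y. 1.571: lever pointing forward, station +x. 3.142: low side squarely facing the carriage, lever pointing to station -y. Travel -0.1 to 3.7, so it has no stop at the low point. Stiff turning, about 0.35 N m; it stays where it is left.
- cam_pivot (a point): Fixed point on the cam's vertical pivot axis, 63 mm above the counter (mid-height of the lever), 135 mm forward of the station's origin. The cam is a dark steel disc of radius 32 mm, from 30 to 46 mm above the counter, set 15 mm off this axis.
- lever_end (a point): Outer end of the aluminium cam lever, mid-height. The lever is a straight bar fixed on top of the cam, 14 mm wide, from 52 to 74 mm above the counter, reaching 92 mm from the pivot axis on this side and 12 mm on the other. Its sides are free to be pushed with a fingertip.
- dosing_cup: Steel dosing cup, open at the top, 57 mm across and 60 mm high, 120 g, standing loose in the carriage's seat. Origin: centre of its underside, z up.
- tamper: Loose coffee tamper standing on its 58 mm base, 86 mm high, at the station's left. Origin: centre of its underside. To be left alone.
- cup_a: Loose white espresso cup, upside down, 78 mm across and 62 mm high, at the station's right. Origin: centre of its underside. To be left alone.
- cup_b: Second loose upside-down white cup, same size, farther back on the station's right. Origin: centre of its underside. To be left alone.
There are look-alikes about, which are no part of the job. What is shaped like the dosing_cup but green is not meant.

How it is judged:
By the outcome, as a careful person would: the job done as asked, in the order asked, and still so for the second after the job is handed in, with the robot touching nothing.
It also fails if it takes over 61 s, if anything falls off the work surface, if the arm or the gripper's body presses on something with over 40 N, if the wrist force passes 120 N, or if a joint passes its speed limit or range.

## Working session

There is one attempt and no reset: what is moved stays moved. The work goes in short steps, Python scripts to look and compute and a tool call to move; the robot and the scene stay as the last step left them, time stands still between calls to the robot, and variables do not carry over. Pictures are saved under pics/ and viewed, at most 10 in all, crops included, and the job is handed in when it is done.

Besides the shell and the picture viewer there is one more tool, called after "Emit:" as a command line: name --pt "numbers of a row" for each row, then --argument value for the rest. apply_moves: Moves the arm, as the interface text tells. Its arguments: {"type":"object","properties":{"steps":{"type":"array"},"newtons":{"type":"number"}},"required":["steps"]}

```bash
mkdir -p pics; cat > h.py <<'E'
from workcell import *
import numpy as np, cv2
from scipy.spatial.transform import Rotation as R
def snap(n,f):
    c=read_camera(n); cv2.imwrite('pics/'+f,c['frame'][:,:,::-1]); return c
def rot(c):
    a=np.array(c['attitude'],float)
    return a if a.shape==(3,3) else R.from_quat(a).as_matrix()
def plane(c,u,v,z):
    d=rot(c)@np.linalg.inv(np.array(c['camera_matrix']))@[u,v,1]; e=np.array(c['eye'])
    return (e+d*(z-e[2])/d[2])
def proj(c,p):
    q=np.array(c['camera_matrix'])@(rot(c).T@(np.array(p)-np.array(c['eye']))); return q[:2]/q[2]
E
python3 - <<'E'
from h import *
for n in('top','scene'):
    c=snap(n,n+'1.png'); print(n,c['eye'],c['attitude'],c['camera_matrix'])
print(state())
E
```

```text
top [ 0.46762116 -0.0020004   0.82058937] [-0.69908053  0.71213416 -0.04804922  0.04292583] [[371.2671327    0.         254.04850881]
 [  0.         371.2671327  192.88387326]
 [  0.           0.           1.        ]]
scene [0.87745585 0.53260951 0.95768498] [ 0.24027149  0.92306409 -0.29058205 -0.07605497] [[495.01524212   0.         262.08584692]
 [  0.         495.01524212 185.54500891]
 [  0.           0.           1.        ]]
{'time': 0.1, 'joint_pos': array([-1.29900191e+00,  1.26356028e-01, -4.04674383e-02,  1.40537383e+00,
       -1.34895248e-06,  1.57082082e+00]), 'joint_velocities': array([-0.00196723, -0.00064043,  0.00231127,  0.00210271,  0.00034415,
        0.00013563]), 'tau': array([ 8.33144122e-05, -4.36902916e+01,  3.53607523e+01,  1.35693286e-02,
       -1.02680926e-04, -1.25330155e-05]), 'ee_pos': array([ 0.14085091, -0.50540326,  0.23060537]), 'tool_rot': array([ 9.90781592e-01,  1.35467138e-01, -9.55776073e-05, -6.93931420e-04]), 'contact_force': array([ 0.97190893,  0.11919206, -0.13023528]), 'ft_torque': array([-0.05228656,  0.02961212,  0.01889072]), 'gripper_force': 0.0, 'finger_gap': 0.08514353462902657}
```

View pics/top1.png

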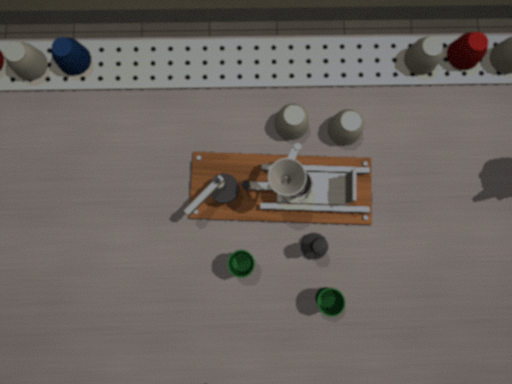

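View pics/scene1.png

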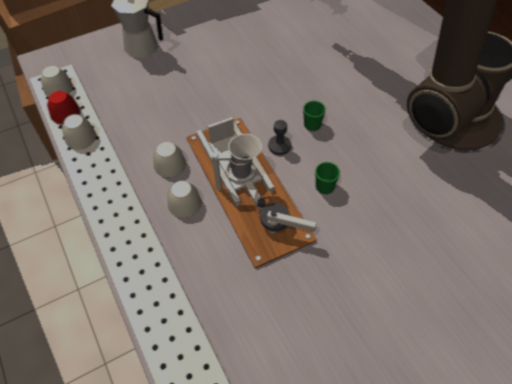

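The top view shows the plate with corners near (192,153), (371,156), (371,223) and (190,220). The push plate is at about (353,185), so forward is image-left. The cam is at about (224,188), with its lever running from (220,181) to (187,212). The funnel is at (287,178), the tamper at (314,246) and the upturned cups at (292,121) and (346,127). The green look-alikes are at (241,263) and (331,301).

Candidates:
- **Lever:** the bar at (203,197). The funnel post arm at (295,152) and the rails are not it.
- **Push plate:** (353,185).
- **Dosing cup:** the steel one hidden under the funnel at (290,185). The green ones are not it.

```bash
python3 - <<'E'
from h import *
c=read_camera('top');f=c['frame']
hsv=cv2.cvtColor(f,cv2.COLOR_RGB2HSV)
m=cv2.inRange(hsv,(3,120,50),(18,255,255)); m[:140]=0;m[240:]=0
pts=cv2.findNonZero(m); r=cv2.minAreaRect(pts); print(r)
b=cv2.boxPoints(r); W=np.array([plane(c,u,v,.01) for u,v in b]);print(b,W.round(4))
print('sides',[np.linalg.norm(W[i]-W[i-1]).round(4) for i in range(4)])
o=W.mean(0)[:2]
e=W[1]-W[0] if np.linalg.norm(W[1]-W[0])>.3 else W[2]-W[1]
x=e[:2]/np.linalg.norm(e[:2])
cam=plane(c,224,188,.04)[:2]
if (cam-o)@x<0:x=-x
y=np.array([-x[1],x[0]])
print('o',o,'x',x,'yaw',np.arctan2(x[1],x[0]))
S=lambda p:((p[:2]-o)@x,(p[:2]-o)@y)
for n,u,v,z in [('leverend',187,212,.074),('leverin',220,181,.074),('plate',353,185,.086),('tamper',316,247,.04),('cupa',294,105+10,.062),('cupb',350,118,.062),('green',241,258,.06),('funnel',287,175,.149)]:
    p=plane(c,u,v,z); print(n,p.round(3),np.round(S(p),3))
np.savez('st.npz',o=o,x=x,y=y)
im=cv2.resize(f[140:265,170:385],None,fx=3.7,fy=3.7,interpolation=cv2.INTER_CUBIC)
im=np.clip(im*1.5,0,255).astype('uint8')
for p,z in[((.135,0),.074),((-.02,0),.149),((-.165,0),.086)]:
    w=o+p[0]*x+p[1]*y; q=(proj(c,[*w,z])-[170,140])*3.7; cv2.circle(im,tuple(int(t) for t in q),4,(255,0,255),1)
cv2.imwrite('pics/crop1.png',im[:,:,::-1])
E
```

```text
((280.6167907714844, 187.95103454589844), (181.1343231201172, 66.06481170654297), 2.02732253074646)
[[188.93777 217.75887]
 [191.27487 151.7354 ]
 [372.2958  158.1432 ]
 [369.9587  224.16667]] [[ 0.5204  0.1341  0.01  ]
 [ 0.6676  0.1294  0.01  ]
 [ 0.6459 -0.2744  0.01  ]
 [ 0.4991 -0.2605  0.01  ]]
sides [np.float64(0.3951), np.float64(0.1473), np.float64(0.4044), np.float64(0.1475)]
o [ 0.58326261 -0.06782565] x [0.05359825 0.99856258] yaw 1.5171723835476998
leverend [0.528 0.127 0.074] [0.192 0.066]
leverin [0.59  0.06  0.074] [0.128 0.   ]
plate [ 0.575 -0.207  0.086] [-0.139  0.001]
tamper [ 0.453 -0.135  0.04 ] [-0.075  0.127]
cupa [ 0.731 -0.096  0.062] [-0.02  -0.149]
cupb [ 0.722 -0.215  0.062] [-0.139 -0.146]
green [0.434 0.02  0.06 ] [0.08  0.154]
funnel [ 0.587 -0.069  0.149] [-0.001 -0.003]
```

View pics/crop1.png

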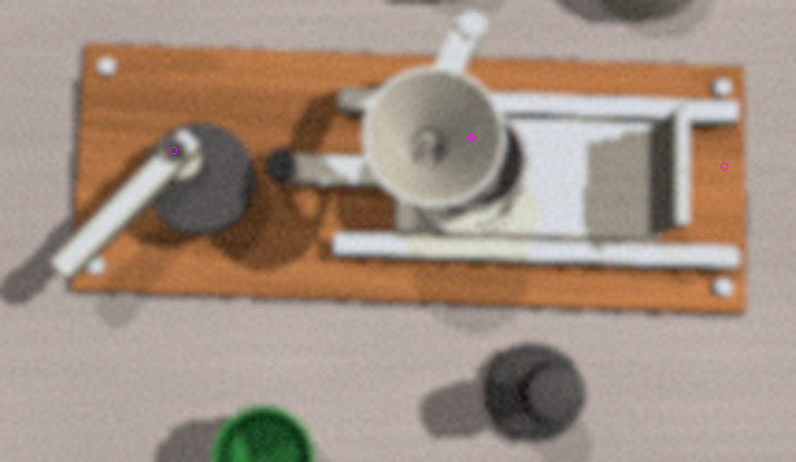

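```bash
python3 - <<'E'
from h import *
c=read_camera('top')
P=lambda u,v,z: plane(c,u/3.7+170,v/3.7+140,z)[:2]
W=np.array([P(85,45,.01),P(742,68,.01),P(742,312,.01),P(70,290,.01)])
M=np.array([[.2,-.075],[-.2,-.075],[-.2,.075],[.2,.075]])
A=W-W.mean(0);H=M.T@A;U,_,Vt=np.linalg.svd(H);Rm=Vt.T@U.T
o=W.mean(0);x=Rm[:,0];y=Rm[:,1]
print('o',o,'x',x,'y',y,'res',(A-M@Rm.T).round(4).tolist())
S=lambda p:np.round([(p-o)@x,(p-o)@y],4)
for n,p in dict(lever_out=P(64,268,.074),lever_in=P(185,136,.074),disc=P(199,180,.046),plateback_top=P(690,110,.086),plateback_bot=P(688,222,.086),funnel=P(433,140,.149),nose=P(280,164,.04),tamper=P(533,392,.03),knob=P(555,392,.086),green=P(262,450,.06)).items(): print(n,p.round(4),S(p))
np.savez('st.npz',o=o,x=x,y=y)
for n,s in dict(pivot=(.135,0),end=(.135,-.092)).items(): print(n,o+s[0]*x+s[1]*y)
E
```

```text
o [ 0.58245689 -0.06808658] x [0.05296464 0.99859639] y [-0.99859639  0.05296464] res [[-0.0014, -0.002], [-0.0013, 0.0014], [0.0018, 0.0021], [0.0009, -0.0015]]
lever_out [0.527  0.1267] [0.1916 0.0657]
lever_in [0.5986 0.0604] [ 0.1292 -0.0093]
disc [0.578 0.055] [0.1227 0.011 ]
plateback_top [ 0.606  -0.2155] [-0.146  -0.0313]
plateback_bot [ 0.5447 -0.2111] [-0.1448  0.0301]
funnel [ 0.5813 -0.0687] [-0.0007  0.0012]
nose [0.5873 0.0088] [ 0.0771 -0.0008]
tamper [ 0.4547 -0.1332] [-0.0718  0.1241]
knob [ 0.4554 -0.1356] [-0.0741  0.1233]
green [0.4267 0.0209] [0.0806 0.1602]
pivot [0.58960712 0.06672393]
end [0.68147799 0.06185119]
```

Emit:
apply_moves --pt "1 3.2 5 0 0 0 0.054" --pt "1 3.2 5 0 0 0 0.054" --pt "1 3.2 5 0 0 0 0.054" --pt "1 3.2 5 0 0 0 0.054" --pt "1 3.2 5 0 0 0 0.054" --pt "1 3.2 5 0 0 0 0.054" --pt "1 3.2 5 0 0 0 0.054" --pt "1 3.2 5 0 0 0 0.054" --pt "1 3.2 5 0 0 0 0.054" --pt "1 3.2 5 0 0 0 0.054" --newtons 30

```text
time: 1.45
ee_pos: [0.4616, -0.0037, 0.2314]
tool_rot: [0.918, 0.396, 0.0, 0.0]
contact_force: [1.6, -0.6, -0.2]
finger_gap: -0.0001
gripper_force: 0.0
```

```bash
python3 - <<'E'
from h import *
s=state();print(s['time'],s['joint_pos'].round(3),s['ee_pos'].round(4),s['tool_rot'].round(3),s['finger_gap'])
x=R.from_quat(s['tool_rot']).as_matrix()[:,0];print(np.arctan2(x[1],x[0]))
E
```

```text
1.45 [-0.008  0.006 -0.169  1.396 -0.     2.32 ] [ 0.4616 -0.0037  0.2314] [0.918 0.396 0.    0.   ] -0.0001448975422447627
0.8140098608110613
```

Emit:
apply_moves --pt "1 0.6 1 0 0 0 0.1745" --pt "1 0.6 1 0 0 0 0.1745" --pt "1 0.6 1 0 0 0 0.1745" --pt "1 0.6 1 0 0 0 0.1745" --pt "1 0.6 1 0 0 0 0.1745" --pt "1 0.6 1 0 0 0 0.1745" --pt "1 0.6 1 0 0 0 0.1745" --pt "1 0.6 1 0 0 0 0.1745" --pt "1 0.5 1 0 0 0 0.1745" --pt "1 0.5 0.8 0 0 0 0.1745"

```text
time: 2.7
ee_pos: [0.519, 0.0927, 0.231]
tool_rot: [0.285, 0.958, -0.0, -0.0]
contact_force: [0.6, 0.5, 0.7]
finger_gap: -0.0006
gripper_force: 0.0
```

Emit:
apply_moves --pt "1 0 0 -1 0 0 0.1745" --pt "1 0 0 -1 0 0 0.1745" --pt "1 0 0 -1 0 0 0.1745" --pt "1 0 0 -1 0 0 0.1745" --pt "1 0 0 -1 0 0 0.1745" --pt "1 0 0 -1 0 0 0.1745" --pt "1 0 0 -1 0 0 0.1745" --pt "1 0 0 -1 0 0 0.1745" --pt "1 0 0 -1 0 0 0" --pt "1 0 0 -1 0 0 0"

```text
time: 3.95
ee_pos: [0.5189, 0.0923, 0.1307]
tool_rot: [-0.393, 0.919, 0.0, -0.0]
contact_force: [0.0, -0.3, 0.2]
finger_gap: 0.0001
gripper_force: 0.0
```

```bash
python3 - <<'E'
from h import *
s=state();print(s['time'],s['joint_pos'].round(3),s['ee_pos'].round(4))
x=R.from_quat(s['tool_rot']).as_matrix()[:,0];print(np.arctan2(x[1],x[0]))
c=read_camera('scene');f=c['frame'][100:280,150:390]
cv2.imwrite('pics/s2.png',np.clip(cv2.resize(f,None,fx=3.3,fy=3.3,interpolation=cv2.INTER_CUBIC)*1.3,0,255)[:,:,::-1])
E
```

```text
3.95 [ 0.176  0.149 -0.234  1.188 -0.    -0.632] [0.5189 0.0923 0.1307]
-2.333225493260907[ WARN:0@1.667] global loadsave.cpp:1063 imwrite_ Unsupported depth image for selected encoder is fallbacked to CV_8U.
```

View pics/s2.png

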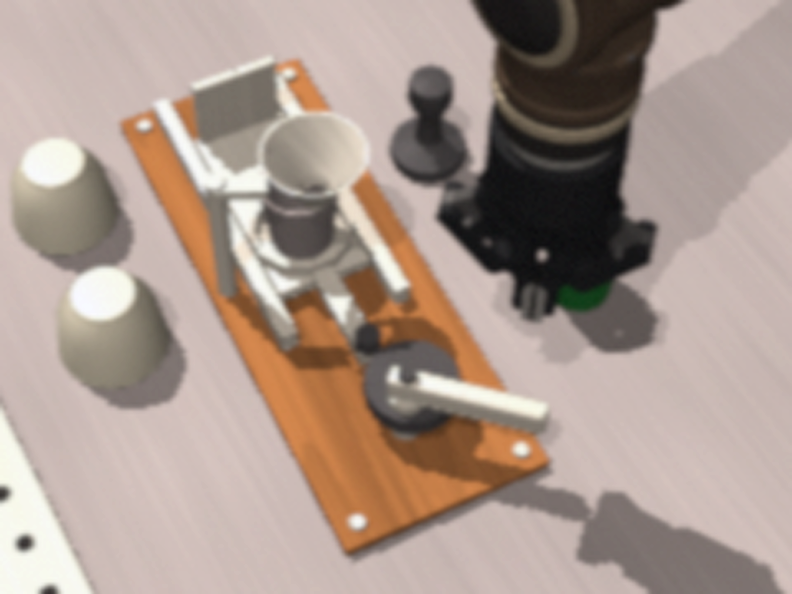

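The lever is at crop pixel (470,395) and free, with its end at (545,415). The fingertip at (530,310) is on its trailing side, and the green cup behind it is clear. Next I'll go down and work out the sweep.

Emit:
apply_moves --pt "1 0 0 -1.5 0 0 0" --pt "1 0 0 -1.5 0 0 0" --pt "1 0 0 -1.5 0 0 0" --pt "1 0 0 -1.5 0 0 0" --pt "1 0 0 -1.5 0 0 0" --pt "1 0 0 0 0 0 0"

```text
time: 4.75
ee_pos: [0.5179, 0.0921, 0.0547]
tool_rot: [-0.395, 0.919, 0.0, -0.001]
contact_force: [-0.0, -1.2, 0.2]
finger_gap: -0.0002
gripper_force: 0.0
```

```bash
cat > sweep.py <<'E'
from h import *
import sys
d=np.load('st.npz');o,x,y=d['o'],d['x'],d['y'];piv=o+.135*x
def tip(phi,r=.070,off=.018): 
    return piv+r*(np.sin(phi)*x+np.cos(phi)*y)+off*(-np.cos(phi)*x+np.sin(phi)*y)
def rows(p0,phis):
    p=np.array(p0[:2],float)
    for f in phis:
        q=tip(f); dd=np.round((q-p)*100,1); p=p+dd/100; print(round(f,2),dd,p.round(4))
if __name__=='__main__':
    s=state();print(s['ee_pos'].round(4),s['contact_force'].round(2))
    a,b,n=map(float,sys.argv[1:]); rows(s['ee_pos'],np.linspace(a,b,int(n)))
E
python3 sweep.py 0.71 3.14 18
```

```text
[0.5179 0.0921 0.0547] [-0.01 -1.24  0.2 ]
0.71 [0.9 1. ] [0.5269 0.1021]
0.85 [0.5 0.9] [0.5319 0.1111]
1.0 [0.7 0.7] [0.5389 0.1181]
1.14 [0.8 0.7] [0.5469 0.1251]
1.28 [0.9 0.5] [0.5559 0.1301]
1.42 [0.9 0.5] [0.5649 0.1351]
1.57 [1.  0.2] [0.5749 0.1371]
1.71 [1.  0.2] [0.5849 0.1391]
1.85 [ 1.1 -0. ] [0.5959 0.1391]
2.0 [ 1.  -0.2] [0.6059 0.1371]
2.14 [ 1.  -0.3] [0.6159 0.1341]
2.28 [ 0.9 -0.4] [0.6249 0.1301]
2.43 [ 0.9 -0.6] [0.6339 0.1241]
2.57 [ 0.7 -0.7] [0.6409 0.1171]
2.71 [ 0.7 -0.8] [0.6479 0.1091]
2.85 [ 0.6 -0.9] [0.6539 0.1001]
3.0 [ 0.4 -0.9] [0.6579 0.0911]
3.14 [ 0.3 -1. ] [0.6609 0.0811]
```

Emit:
apply_moves --pt "1 0.9 1.0 0 0 0 0" --pt "1 0.5 0.9 0 0 0 -0.143" --pt "1 0.7 0.7 0 0 0 -0.143" --pt "1 0.8 0.7 0 0 0 -0.143" --pt "1 0.9 0.5 0 0 0 -0.143" --pt "1 0.9 0.5 0 0 0 -0.143" --pt "1 1.0 0.2 0 0 0 -0.143" --pt "1 1.0 0.2 0 0 0 -0.143" --pt "1 1.1 0 0 0 0 -0.143" --pt "1 0 0 0 0 0 0"

```text
time: 6.0
ee_pos: [0.5977, 0.1399, 0.0565]
tool_rot: [0.165, 0.986, 0.0, 0.0]
contact_force: [-0.4, -0.6, -1.0]
finger_gap: -0.0
gripper_force: 0.3
```

```bash
python3 sweep.py 2.0 3.14 9;python3 - <<'E'
from h import *
c=read_camera('scene');f=c['frame'][100:280,150:390]
cv2.imwrite('pics/s3.png',np.clip(cv2.resize(f,None,fx=3.3,fy=3.3)*1.3,0,255).astype('uint8')[:,:,::-1])
E
```

```text
[0.5977 0.1399 0.0565] [-0.37 -0.56 -1.03]
2.0 [ 0.8 -0.3] [0.6057 0.1369]
2.14 [ 1.  -0.3] [0.6157 0.1339]
2.28 [ 1.  -0.4] [0.6257 0.1299]
2.43 [ 0.8 -0.6] [0.6337 0.1239]
2.57 [ 0.8 -0.7] [0.6417 0.1169]
2.71 [ 0.6 -0.8] [0.6477 0.1089]
2.86 [ 0.6 -0.8] [0.6537 0.1009]
3.0 [ 0.4 -1. ] [0.6577 0.0909]
3.14 [ 0.3 -1. ] [0.6607 0.0809]
```

View pics/s3.png

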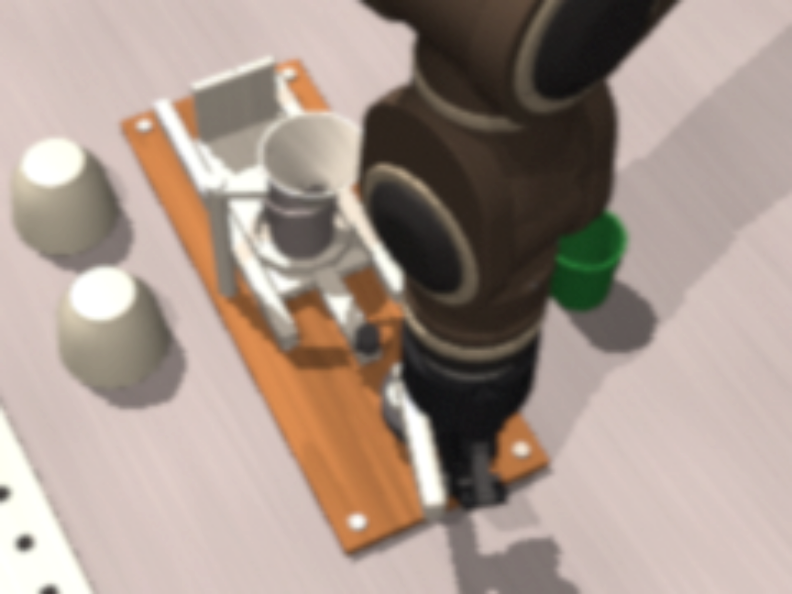

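The lever has swung past forward (crop (430,440)), with the fingertip on its trailing side. I'll carry on with the sweep.

Emit:
apply_moves --pt "1 0.8 -0.3 0 0 0 -0.143" --pt "1 1.0 -0.3 0 0 0 -0.143" --pt "1 1.0 -0.4 0 0 0 -0.143" --pt "1 0.8 -0.6 0 0 0 -0.143" --pt "1 0.8 -0.7 0 0 0 -0.143" --pt "1 0.6 -0.8 0 0 0 -0.143" --pt "1 0.6 -0.8 0 0 0 -0.143" --pt "1 0.2 -0.5 0 0 0 -0.07" --pt "1 0.2 -0.4 0 0 0 -0.07" --pt "1 0 0 0 0 0 0"

```text
time: 7.3
ee_pos: [0.6585, 0.0929, 0.0571]
tool_rot: [0.671, 0.741, 0.002, 0.0]
contact_force: [2.1, 4.2, -1.7]
finger_gap: 0.0001
gripper_force: 2.1
```

```bash
python3 sweep.py 3.0 3.14 3;python3 - <<'E'
from h import *
for n,sl in(('scene',np.s_[100:280,150:390]),('top',np.s_[120:270,160:390])):
    f=read_camera(n)['frame'][sl]
    cv2.imwrite(f'pics/{n}4.png',np.clip(cv2.resize(f,None,fx=3.3,fy=3.3)*1.3,0,255).astype('uint8')[:,:,::-1])
E
```

```text
[0.6585 0.0929 0.0571] [ 2.08  4.21 -1.67]
3.0 [-0.1 -0.2] [0.6575 0.0909]
3.07 [ 0.2 -0.5] [0.6595 0.0859]
3.14 [ 0.1 -0.5] [0.6605 0.0809]
```

View pics/scene4.png

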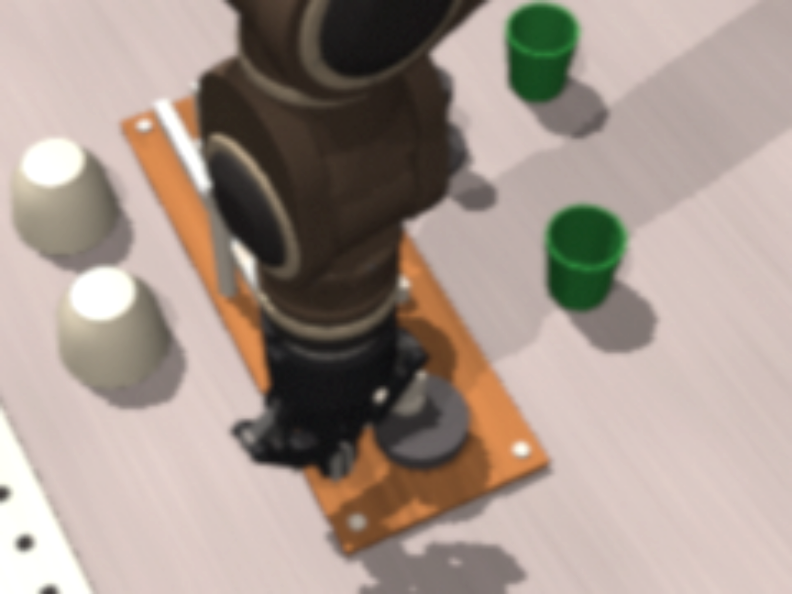

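The cam disc's bulk now faces forward (crop (420,420)) and the lever is hidden behind the gripper. I'll do the last few degrees, then back off and lift to measure.

Emit:
apply_moves --pt "1 0.1 -0.4 0 0 0 -0.07" --pt "1 0.1 -0.4 0 0 0 -0.07" --pt "1 0 -0.4 0 0 0 0" --pt "1 0 0 0 0 0 0"

```text
time: 7.9
ee_pos: [0.6608, 0.0806, 0.0574]
tool_rot: [0.721, 0.693, 0.002, 0.001]
contact_force: [4.3, 4.2, -0.7]
finger_gap: -0.0
gripper_force: 2.1
```

Emit:
apply_moves --pt "1 0 1.5 0 0 0 0" --pt "1 0 2 0 0 0 0" --pt "1 -0.5 2 2 0 0 0" --pt "1 -1 1 4 0 0 0" --pt "1 -2 0 5 0 0 0" --pt "1 -5 0 4 0 0 0" --pt "1 -5 0 0 0 0 0.1" --pt "1 -5 0 0 0 0 0.17" --pt "1 -5 0 0 0 0 0.17" --pt "1 -5 -2 0 0 0 0.17"

```text
time: 9.15
ee_pos: [0.3733, 0.1253, 0.2054]
tool_rot: [0.477, 0.879, 0.0, 0.0]
contact_force: [0.1, 0.1, -0.2]
finger_gap: 0.0002
gripper_force: 0.0
```

```bash
python3 - <<'E'
from h import *
s=state();print(s['time'],s['ee_pos'].round(4),s['joint_pos'].round(3))
c=read_camera('top');f=c['frame'][120:270,160:390]
cv2.imwrite('pics/top5.png',np.clip(cv2.resize(f,None,fx=3.4,fy=3.4,interpolation=cv2.INTER_CUBIC)*1.5,0,255).astype('uint8')[:,:,::-1])
E
```

```text
9.15 [0.3733 0.1253 0.2054] [ 0.324 -0.121 -0.344  1.348  0.     1.319]
```

View pics/top5.png

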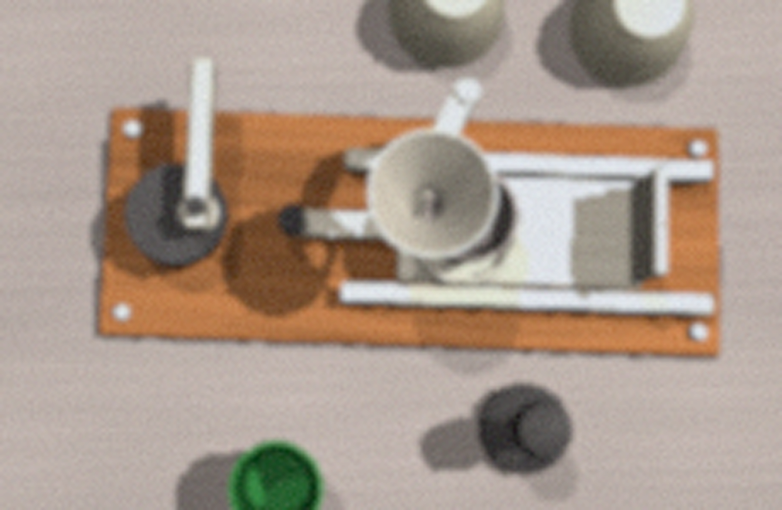

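```bash
python3 - <<'E'
from h import *
d=np.load('st.npz');o,x,y=d['o'],d['x'],d['y']
c=read_camera('top')
P=lambda u,v,z: plane(c,u/3.4+160,v/3.4+120,z)[:2]
S=lambda p:np.array([(p-o)@x,(p-o)@y])
a,b=S(P(202,60,.074)),S(P(198,224,.074)); v=a-b; print(a,b,'phi',np.arctan2(v[0],v[1])%6.283)
print('disc',S(P(176,215,.046)),'plate',S(P(668,170,.086)),S(P(665,275,.086)))
E
```

```text
[ 0.13415478 -0.09116055] [0.13190099 0.00957467] phi 3.1192229979320425
disc [0.14849639 0.00034056] plate [-0.14591774 -0.03072997] [-0.1440709  0.0319339]
```

Emit:
apply_moves --pt "1 2.5 -4.7 0 0 0 -0.08" --pt "1 2.5 -4.7 0 0 0 -0.08" --pt "1 2.5 -4.7 0 0 0 -0.08" --pt "1 2.5 -4.7 0 0 0 -0.08" --pt "1 2.5 -4.7 0 0 0 -0.08" --pt "1 2.5 -4.7 0 0 0 -0.08" --pt "1 2.5 -4.7 0 0 0 -0.08" --pt "1 2.5 -4.7 0 0 0 -0.08" --pt "1 0 0 0 0 0 0"

```text
time: 10.38
ee_pos: [0.577, -0.254, 0.2032]
tool_rot: [0.734, 0.68, -0.0, -0.001]
contact_force: [-0.1, 0.3, 0.6]
finger_gap: -0.0001
gripper_force: 0.0
```

Emit:
apply_moves --pt "1 -0.4 0 -2.5 0 0 0" --pt "1 0 0 -2.5 0 0 0" --pt "1 0 0 -2.5 0 0 0" --pt "1 0 0 -2.5 0 0 0" --pt "1 0 0 -2.5 0 0 0" --pt "1 0 0 -2.3 0 0 0" --pt "1 0.1 1 0 0 0 0" --pt "1 0 1 0 0 0 0" --pt "1 0 0.5 0 0 0 0" --pt "1 0 0 0 0 0 0"

```text
time: 11.62
ee_pos: [0.5727, -0.2262, 0.0584]
tool_rot: [0.732, 0.681, 0.0, 0.001]
contact_force: [-0.8, 0.4, 0.6]
finger_gap: 0.0001
gripper_force: 0.0
```

Emit:
apply_moves --pt "1 0 0.3 0 0 0 0" --pt "1 0 0.3 0 0 0 0" --pt "1 0 0.3 0 0 0 0" --pt "1 0 0.3 0 0 0 0" --pt "1 0 0.3 0 0 0 0" --pt "1 0.1 0.3 0 0 0 0" --pt "1 0 0.3 0 0 0 0" --pt "1 0 0.3 0 0 0 0"

```text
time: 12.62
ee_pos: [0.573, -0.2025, 0.0572]
tool_rot: [0.732, 0.681, -0.0, -0.0]
contact_force: [0.3, -2.7, 1.7]
finger_gap: -0.0004
gripper_force: 1.4
```

Emit:
apply_moves --pt "1 0 0.3 0 0 0 0" --pt "1 0.1 0.2 0 0 0 0" --pt "1 0 0.2 0 0 0 0" --pt "1 0 0.1 0 0 0 0" --pt "1 0 0 0 0 0 0"

```text
time: 13.25
ee_pos: [0.5738, -0.1945, 0.0571]
tool_rot: [0.732, 0.681, -0.0, -0.0]
contact_force: [-1.4, -2.6, 0.0]
finger_gap: -0.0
gripper_force: 1.1
```

Emit:
apply_moves --pt "1 0 0.1 0 0 0 0" --pt "1 0 0.1 0 0 0 0" --pt "1 0 0 0 0 0 0"

```text
time: 13.62
ee_pos: [0.5738, -0.1945, 0.0572]
tool_rot: [0.733, 0.68, -0.002, 0.001]
contact_force: [-2.4, -9.5, -1.2]
finger_gap: -0.0001
gripper_force: 4.5
```

Emit:
apply_moves --pt "1 0 0.1 0 0 0 0" --pt "1 0 0.1 0 0 0 0" --pt "1 0 0 0 0 0 0"

```text
time: 14.0
ee_pos: [0.5738, -0.1944, 0.0573]
tool_rot: [0.733, 0.68, -0.003, 0.002]
contact_force: [-2.7, -16.0, -2.2]
finger_gap: 0.0004
gripper_force: 7.9
```

Emit:
apply_moves --pt "1 0 -1 0 0 0 0" --pt "1 0 -2 0 0 0 0" --pt "1 0 -2 0 0 0 0" --pt "1 0 -1 3 0 0 0" --pt "1 0 0 5 0 0 0" --pt "1 0 0 5 0 0 0" --pt "1 -5 -2 2 0 0 0" --pt "1 -5 -2 0 0 0 0" --pt "1 -5 -2 0 0 0 0" --pt "1 -5 -2 0 0 0 0"

```text
time: 15.25
ee_pos: [0.3725, -0.3319, 0.2076]
tool_rot: [0.732, 0.681, 0.0, 0.0]
contact_force: [-0.2, -0.7, -0.3]
finger_gap: -0.0003
gripper_force: 0.0
```

Emit:
apply_moves --pt "1 -4 -2 0 0 0 0" --pt "1 -4 -2 0 0 0 0" --pt "1 0 0 0 0 0 0"

```text
time: 15.62
ee_pos: [0.2918, -0.3723, 0.2078]
tool_rot: [0.734, 0.679, -0.0, 0.0]
contact_force: [0.6, -0.3, 0.8]
finger_gap: -0.0002
gripper_force: 0.0
```

```bash
python3 - <<'E'
from h import *
d=np.load('st.npz');o,x,y=d['o'],d['x'],d['y']
a=read_camera('top')['frame'][120:270,160:390];b=read_camera('scene')['frame'][110:260,160:390]
f=np.vstack([a,b]);cv2.imwrite('pics/end.png',np.clip(cv2.resize(f,None,fx=2,fy=2,interpolation=cv2.INTER_CUBIC)*1.4,0,255).astype('uint8')[:,:,::-1])
E
```

```text
(no output)
```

View pics/end.png

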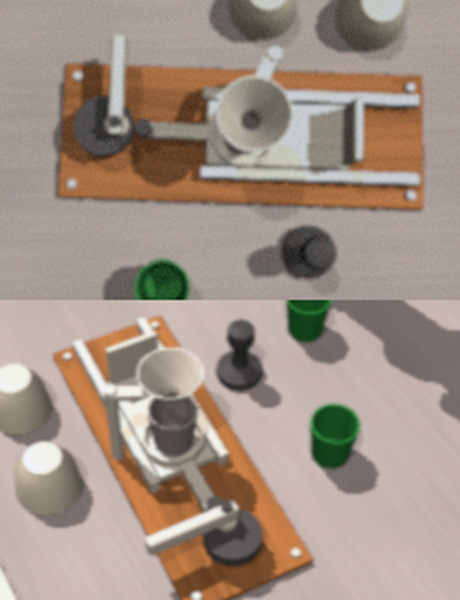

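The carriage is home: its roller sits at (143,128), against the cam's low side. The lever points to station -y, with its end at (120,40). The cup stands in its seat under the funnel, at about (172,425) in the lower view, and nothing else has moved.

```bash
python3 -c "
from workcell import *
print(hand_in())"
```

```text
the job is handed in; nothing more can be done
None
```

The job is done and handed in: the cam is turned to its low side (about 3.12 rad), and the carriage is against its home stop with the cup standing under the funnel. Everything else is where it stood, and the arm finished clear after about 16 s of the 61 s allowed.

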